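# Register the straightedge on the slide layout board and weigh it down

## Task

On the slide layout board, slide the straightedge across the board, without lifting it, until its long edge touches the tips of both stop screws at once, and keep it pressed lightly (a few newtons) against the two of them for about a second; go gently, neither screw may ever be pushed with more than 12 N. Then set the steel weight down gently, upright, on one of the straightedge's bare flat ends, so that the ruler stays put with its edge still touching both screw tips, and let go. Leave the other things on the bench where they are.

Things in the scene. Friction and masses are not known exactly. Their poses are not given: they have to be found in the camera images.
- board: Grey laminate layout board, fixed to the bench, 340 (its x) x 420 (its y) x 12 mm thick, with thin engraved lines. Origin: centre of its underside; z up. The stops stand on its far (+x) half and the straightedge starts lying on its near half.
- stop_left: Aluminium stop block fixed on the board, 24 x 24 x 26 mm tall, on the board's +y side, 180 mm from the other. A fixed 8 mm steel screw runs through it along the board's x, 7 mm above the board; its round tip sticks out of the block's near (-x) face by 3 to 45 mm, set anew each time and not measured. Origin: centre of the block's underside, on the board's top.
- stop_right: The other, identical stop block, on the board's -y side, with its own screw, which sticks out 3 to 45 mm, within 9 mm of the first. Origin: centre of the block's underside, on the board's top.
- straightedge: Loose aluminium ruler, 300 (its y) x 52 (its x) x 12 mm thick, 0.35 to 0.57 kg, flat on the board, friction unknown. A black rib amid its top, 60 (y) x 12 (x) x 14 mm high; bare either side. Origin: centre of underside. Pushed low on its near edge between the stops, it swings onto both and they share the force; started askew it can wedge on one.
- weight: Loose upright steel hold-down weight, about 0.4 kg: a cylinder of 42 mm diameter and 34 mm height with a black round knob on top, 18 mm diameter, from 38 to 58 mm above its underside. It starts on the bench to one side of the board, left or right. Origin: centre of its underside; z up.
- jar: Bystander: amber glass jar, 48 mm diameter, 70 mm tall, on the bench on the other side of the board from the weight. Origin: centre of its underside.
- dropper: Bystander: small amber bottle, 28 mm diameter, 58 mm tall, standing at the far edge of the board. Origin: centre of its underside.
- stamp_wide: Bystander: grey self-inking stamp, 32 x 55 x 55 mm tall, on the bench off the near left corner of the board. Origin: centre of its underside.
- stamp_narrow: Bystander: white self-inking stamp, 32 x 40 x 55 mm tall, on the bench off the near right corner of the board. Origin: centre of its underside.
- slide_box: Bystander: closed flat plastic slide box, 87 x 102 x 32 mm tall, at the far left. Origin: centre of its underside.
- dish: Bystander: steel bowl, 100 mm diameter, 35 mm tall, at the far right. Origin: centre of its underside.
Mind the look-alikes: they are no part of the job. What is shaped like the weight but pink or red is not meant.

How it is judged:
By the outcome, as a careful person would: the job done as asked, in the order asked, and still so for the second after the job is handed in, with the robot touching nothing.
It also fails if it takes over 72 s, if anything falls off the work surface, if the arm or the gripper's body presses on something with over 40 N, if the wrist force passes 120 N, or if a joint passes its speed limit or range.

## Robot

A 6-joint arm with a two-finger parallel gripper is mounted at the origin on the work surface. World frame = base frame: x ahead of the robot, y to its left, z up, the work surface at z = 0. Lengths are in m, angles in rad, forces in N, time in s.
With the tool pointing down it reaches from about 0.375 to 0.9 m from the base axis. Payload 3.1 kg.
Tool frame: the origin (TCP) lies between the finger pads; the fingertips stand manip.nose_length ahead of it and the grasp point (between the pads) lies 5 mm behind it (manip.nose_length is the distance from the TCP to the fingertips, in m); z points along the fingers, y is the line along which they close (so a half turn about z gives the same grasp; the last joint's range is limited). The gripper opens to 85 mm and grips with 20 to 120 N. Pads are 22 mm wide; open, the fingers measure 114 mm over their backs; the gripper's body (76 mm by 85 mm) begins 54 mm behind the grasp point. The pads swing forward as they close: fully open they stand 13 mm farther back than shut.
Start: joints at [-1.415, 0.527, 1.433, -0, 1.181, -0.178], TCP at [0.205, -0.59, 0.245] pointing down, gripper open.
Joint ranges: [-3.08, 3.08], [-0.75, 2.2], [0.22, 2.44], [-1.43, 4.57], [0, 2.65], [-2.85, 2.85]. Speed limits (rad/s): [2.79, 2.79, 3.14, 3.14, 3.14, 3.14].

## Interface

Orientations are given as a unit quaternion [x, y, z, w].
In Python, from station import monitor, eyes, job, manip gives the robot as it stands.
- The arm moves only by the shell command python3 -m pendant 'ROWS' [FORCE]. ROWS is JSON, a list that holds one entry, the list of rows, each a list of 7 numbers: the shift along the tool's x, y, z as a fraction of full scale, then the turn, a rotation vector about the tool's x, y, z as a fraction of full scale, then the opening, from 0 (shut) to 1 (fully open). A call has 1 to 20 rows; each row shifts and turns the commanded pose from where the row before left it, along the tool's axes as they then stand; what a row does not reach is not made up. Full scale, the value 1, is 800 mm for a shift and 0.12 rad for a turn. A row lasts 1/10 s, in which the tool goes at most 50 mm and 8.59 degrees, less where a joint would pass 70% of its speed; a pose out of reach is approached as far as the arm can. A call with a number of a shift or a turn outside -1 to 1 is refused whole. A call with a gripper value outside its range is refused whole. The fingers move at their own pace and stop on an object; FORCE is the grip in N (left out, the last holds). Time passes only in rows, so rows that do not move let the fingers close. It gives the time, the measured TCP pose, the force, the opening and the grip force at its end, in the units of the state.
- monitor.sense(): the state, without advancing time (a new reading comes with each control period).
- eyes.snapshot(name): name is "scene" or "top"; returns a dict with "pixels" (420x560x3 uint8, red, green, blue), "depth" (420x560 float32, m along the optical axis (not along the pixel's ray), 0 where there is no reading), "intrinsics" (3x3 intrinsics, pixels), "eye" and "attitude" of the camera in the world. Camera axes: x right, y down, z forward; pixel columns grow to the right and rows downward; lengths in m; the calibration is good to about 2 mm. A picture is of the moment at which its call begins.
- job.sign_off(): hands the job in; it is judged then, once.
The state is a dict: "t": time; "q": joint angles; "qd": joint speeds; "tau": joint torques, N m; "tcp_pos": TCP position; "tool_rot": TCP orientation; "force": force on the tool from outside, world axes, zero at the start; "ft_torque": the same for the moment, N m; "finger_gap": opening from 0.0 (shut) to 1.0 (fully open); "gripper_force": force on a finger pad.
Only numpy, scipy, OpenCV 4.12 (cv2) and the standard library are available. Lean on these libraries where they do the work, as an engineer would, in place of code of your own. Each camera call takes 0.05 s, during which the arm holds its last target. There are 200 camera calls.

## Working session

There is one attempt and no reset: what is moved stays moved. The work goes in short steps, Python scripts to look and compute and a shell command to move; the robot and the scene stay as the last step left them, time stands still between calls to the robot, and variables do not carry over. Pictures are saved under pics/ and viewed, at most 10 in all, crops included, and the job is handed in when it is done.

```bash
mkdir -p pics; ls
cat > h.py <<'E'
import numpy as np, cv2
from scipy.spatial.transform import Rotation as R
from station import monitor, eyes, job, manip
def snap(n):
    s=eyes.snapshot(n); a=np.array(s["attitude"]); s["R"]=R.from_quat(a).as_matrix() if a.size==4 else a.reshape(3,3)
    s["K"]=np.array(s["intrinsics"]); s["c"]=np.array(s["eye"]); return s
def ray(s,u,v,z):
    d=s["R"]@np.linalg.inv(s["K"])@np.array([u,v,1.]); return s["c"]+d*(z-s["c"][2])/d[2]
def cloud(s):
    v,u=np.mgrid[:420,:560]; p=np.stack([u,v,np.ones_like(u)],-1)@np.linalg.inv(s["K"]).T*s["depth"][...,None]
    return p@s["R"].T+s["c"]
def save(s,f,k=1,box=None):
    im=s["pixels"][...,::-1]
    if box: im=im[box[1]:box[3],box[0]:box[2]]
    cv2.imwrite("pics/"+f,cv2.resize(im,None,fx=k,fy=k,interpolation=cv2.INTER_CUBIC))
E
python3 - <<'E'
from h import *
for n in("top","scene"):
    s=snap(n); save(s,n+"0.png"); print(n,s["attitude"],s["c"],s["K"].tolist()); np.save(n+"0.npy",cloud(s))
st=monitor.sense(); print(st, manip.nose_length)
E
```

```text
pics
top [ 0.70738979 -0.70338939  0.04857638 -0.04983365] [0.31149216 0.01635226 1.68368783] [[547.0139837719485, 0.0, 279.7051672673694], [0.0, 547.0139837719485, 208.13793156628856], [0.0, 0.0, 1.0]]
scene [ 0.78023906  0.53561857 -0.18879023 -0.26210306] [ 1.1888549  -0.20380585  0.88474365] [[455.3585043038057, 0.0, 275.3383570615941], [0.0, 455.3585043038057, 206.71411508512247], [0.0, 0.0, 1.0]]
{'t': 0.1, 'q': array([-1.41448637e+00,  5.28334033e-01,  1.43376863e+00,  6.85808243e-06,
        1.18138372e+00, -1.78530003e-01]), 'qd': array([-0.00028586, -0.00197959, -0.00389108,  0.00089115, -0.00089423,
       -0.00075502]), 'tau': array([ 1.15813987e-04, -4.43302274e+01, -1.78585911e+01, -2.41404323e-04,
        3.88309956e-03, -1.62742123e-05]), 'tcp_pos': array([ 0.20530212, -0.58967617,  0.24445727]), 'tool_rot': array([ 9.86017756e-01,  1.66637597e-01,  1.36903669e-05, -9.46771596e-04]), 'force': array([ 0.35111399, -0.46825329, -0.19678361]), 'ft_torque': array([ 0.03372146, -0.01056613,  0.06272961]), 'gripper_force': 0.0, 'finger_gap': 1.0008459214115681} 0.014
```

View pics/top0.png

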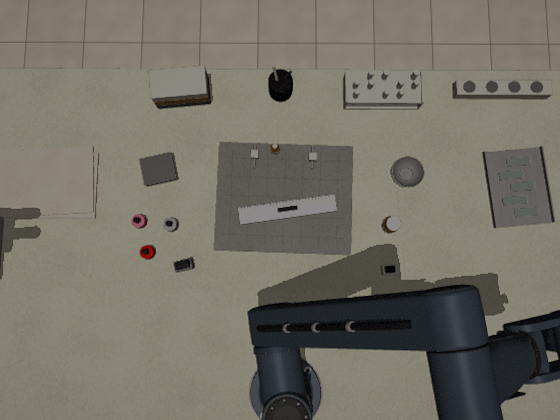

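View pics/scene0.png

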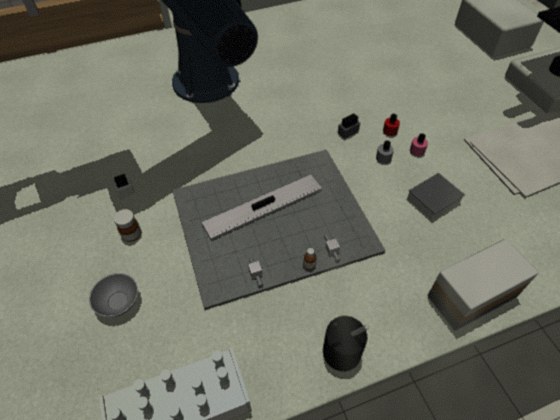

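The top view shows the board (215–353, 142–254), the ruler with its rib near (288,209), stops at (255,154) and (313,157), and the grey weight at (171,225) with pink and red look-alikes beside it. The dropper is at (275,148). The scene view agrees. Next I'll measure these.

Run:
```python
from h import *
s=snap("top"); P=cloud(s); im=s["pixels"]; hsv=cv2.cvtColor(im,cv2.COLOR_RGB2HSV)
save(s,"crop1.png",5,(205,135,360,255))
# board corners
g=im.mean(2)
def comp(m,box,minA=10):
    M=np.zeros_like(m,np.uint8); x0,y0,x1,y1=box; M[y0:y1,x0:x1]=m[y0:y1,x0:x1]
    n,l,st,c=cv2.connectedComponentsWithStats(M); return [(l==i) for i in range(1,n) if st[i,4]>=minA]
# ruler
for nm,m,box,z in(("ruler",g>135,(225,180,350,235),.024),("blocks",g>130,(235,142,335,180),.038),("board",P[...,2]>.006,(205,135,362,262),.012)):
    for c in comp(m,box):
        v,u=np.nonzero(c); pts=np.array([ray(s,a,b,z)[:2] for a,b in zip(u,v)],np.float32)
        print(nm,len(u),u.mean().round(1),v.mean().round(1),"minrect",cv2.minAreaRect(pts),"zmed",np.median(P[c][:,2]).round(4))
# weight
q=P[210:240,155:188].reshape(-1,3); print("wz",np.sort(q[:,2])[-5:]); w=q[(q[:,2]>.025)]; print("weight",len(w),w.mean(0),w.min(0),w.max(0)); k=q[q[:,2]>.05];print(k.mean(0))
for nm,(u,v) in dict(jar=(392,224),drop=(275,148),dish=(407,171),sw=(184,265),sn=(390,269),box=(158,169),pink=(138,221),red=(147,252)).items(): print(nm,P[v,u].round(3))
```

```text
ruler 1275 287.0 209.1 minrect ((0.5425637364387512, -0.002393960952758789), (0.04724149778485298, 0.2974647879600525), 8.510137557983398) zmed 0.0243
blocks 17 274.8 144.6 minrect ((0.7411019802093506, 0.03627403452992439), (0.009753596037626266, 0.01758204586803913), 76.68754577636719) zmed 0.0689
blocks 12 284.5 142.0 minrect ((0.7486590147018433, 0.006327471695840359), (1.2951204553246498e-09, 0.03399251773953438), 0.30943700671195984) zmed 0.0015
blocks 41 254.3 153.3 minrect ((0.7133392691612244, 0.1001165434718132), (0.018938623368740082, 0.01852486841380596), 0.31162363290786743) zmed 0.0365
blocks 40 312.2 155.5 minrect ((0.7064222097396851, -0.07854899764060974), (0.01575937122106552, 0.018597573041915894), 0.31110841035842896) zmed 0.039
board 14061 283.5 198.7 minrect ((0.5797055959701538, 0.01287814974784851), (0.4354362189769745, 0.35645583271980286), 88.63002014160156) zmed 0.0134
wz [1.68368783 1.68368783 1.68368783 1.68368783 1.68368783]
weight 157 [0.48426011 0.34024656 0.10221814] [0.31149216 0.01635226 0.02507404] [0.51100773 0.37437573 1.68368783]
[0.46065413 0.29619452 0.33742997]
jar [ 0.493 -0.315  0.063]
drop [0.72  0.035 0.075]
dish [ 0.667 -0.378  0.001]
sw [0.368 0.302 0.058]
sn [ 0.36  -0.307  0.058]
box [0.663 0.396 0.032]
pink [0.499 0.444 0.055]
red [0.406 0.414 0.053]
```

View pics/crop1.png

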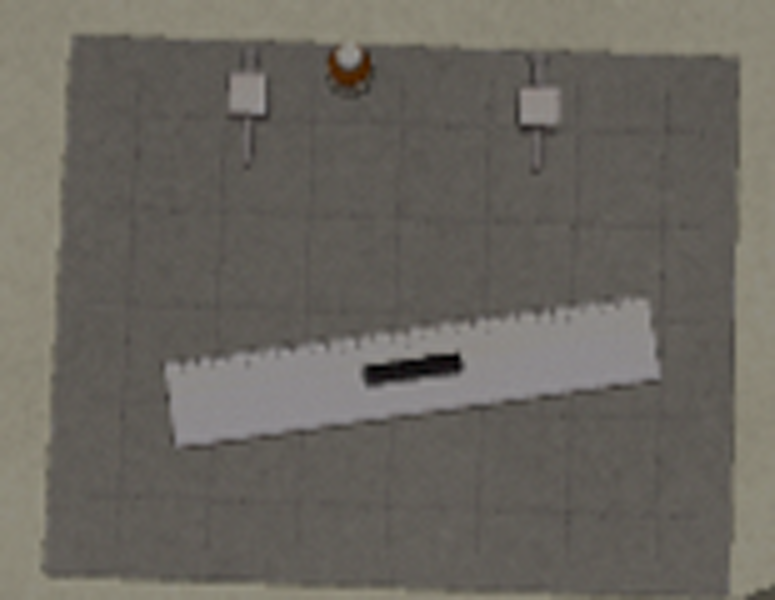

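The crop shows the left screw tip at crop (248,167), which is full-frame (254.6,168.4). The right tip is at crop (537,172), or (312.4,169.4). The ruler slants, with its −y end farther ahead.

```bash
python3 - <<'E'
from h import *
s=snap("top"); P=cloud(s)
L=ray(s,254.6,168.4,.019); Rr=ray(s,312.4,169.4,.019); print("tips",L,Rr,"dist",np.linalg.norm(L-Rr),"yaw",np.degrees(np.arctan2(-(L-Rr)[0],(L-Rr)[1])))
for nm,c in dict(nl=(176,447),nr=(660,379),fl=(165,365),fr=(648,298)).items(): print(nm,ray(s,205+c[0]/5-.4,135+c[1]/5-.4,.024))
q=P[210:240,155:188].reshape(-1,3); w=q[(q[:,2]>.025)&(q[:,2]<.1)]; k=w[w[:,2]>.048]
print("weight body",[np.round(a,3) for a in(w.min(0),w.max(0),(w.min(0)+w.max(0))/2)],"knob",len(k),k.mean(0))
print(monitor.sense()["force"])
s=snap("scene"); P=cloud(s); q=P[135:165,372:400].reshape(-1,3); w=q[(q[:,2]>.025)&(q[:,2]<.1)]; k=w[w[:,2]>.045]
print("weight scene",w.mean(0),"knob",len(k),k.mean(0),k.min(0),k.max(0))
E
python3 -m pendant '[[[0,0,0,0,0,1,0],[0,0,0,0,0,1,0],[0,0,0,0,0,1,0]]]'
```

```text
tips [0.66900978 0.09865985 0.019     ] [ 0.66682521 -0.08077271  0.019     ] dist 0.17944585425192597 yaw -0.6975331593800685
nl [0.4946028  0.14147825 0.024     ]
nr [ 0.53813778 -0.15423916  0.024     ]
fl [0.54510529 0.14902425 0.024     ]
fr [ 0.58836172 -0.1472978   0.024     ]
weight body [array([0.471, 0.334, 0.025]), array([0.511, 0.375, 0.07 ]), array([0.491, 0.355, 0.047])] knob 30 [0.49134578 0.35395444 0.05893488]
[-0.97762743 -0.35576033  0.11972046]
weight scene [0.50097338 0.34995847 0.03883902] knob 50 [0.49866965 0.35164519 0.05498845] [0.48742734 0.34443138 0.0463783 ] [0.50683911 0.36116676 0.05997839]
t: 0.55
tcp_pos: [0.2054, -0.5901, 0.2451]
tool_rot: [1.0, -0.015, -0.0, -0.0]
force: [0.3, 0.4, -0.3]
finger_gap: 0.516
gripper_force: 0.0
```

```bash
python3 -m pendant '[[[0.05,0,0,0,0,0,0],[0.05,0,0,0,0,0,0],[0.05,0,0,0,0,0,0],[0.05,0,0,0,0,0,0],[0.05,0,0,0,0,0,0],[0,-0.057,0,0,0,0,0],[0,-0.057,0,0,0,0,0],[0,-0.057,0,0,0,0,0],[0,-0.057,0,0,0,0,0],[0,-0.057,0,0,0,0,0],[0,-0.057,0,0,0,0,0],[0,-0.057,0,0,0,0,0],[0,-0.057,0,0,0,0,0],[0,-0.057,0,0,0,0,0],[0,-0.057,0,0,0,0,0],[0,-0.057,0,0,0,0,0],[0,-0.057,0,0,0,0,0],[0,-0.057,0,0,0,0,0],[0,-0.057,0,0,0,0,0],[0,-0.057,0,0,0,0,0]]]'
python3 -m pendant '[[[0,0,0.05,0,0,0,0],[0,0,0.05,0,0,0,0],[0,0,0.05,0,0,0,0],[0,0,0,0,0,0,0],[0,0,0,0,0,0,0]]]'
```

```text
t: 2.55
tcp_pos: [0.4224, 0.0903, 0.2456]
tool_rot: [1.0, -0.013, 0.0, 0.0]
force: [1.1, -0.5, 0.6]
finger_gap: 0.004
gripper_force: 0.0
t: 3.05
tcp_pos: [0.4224, 0.0885, 0.1253]
tool_rot: [1.0, -0.013, -0.001, -0.0]
force: [0.2, -0.5, 1.5]
finger_gap: -0.001
gripper_force: 0.0
```

```bash
python3 -m pendant '[[[0.0375,-0.0125,0,0,0,0,0],[0,0,0.04,0,0,0,0],[0,0,0.04,0,0,0,0],[0,0,0.025,0,0,0,0],[0,0,0.0138,0,0,0,0],[0,0,0,0,0,0,0],[0,0,0,0,0,0,0],[0,0,0,0,0,0,0]]]'
python3 - <<'E'
from h import *
s=snap("scene"); save(s,"s2.png",3,(170,130,400,310))
E
```

```text
t: 3.85
tcp_pos: [0.4539, 0.0977, 0.0318]
tool_rot: [1.0, -0.013, 0.002, 0.0]
force: [-0.5, 0.4, -1.4]
finger_gap: 0.001
gripper_force: 0.0
```

View pics/s2.png

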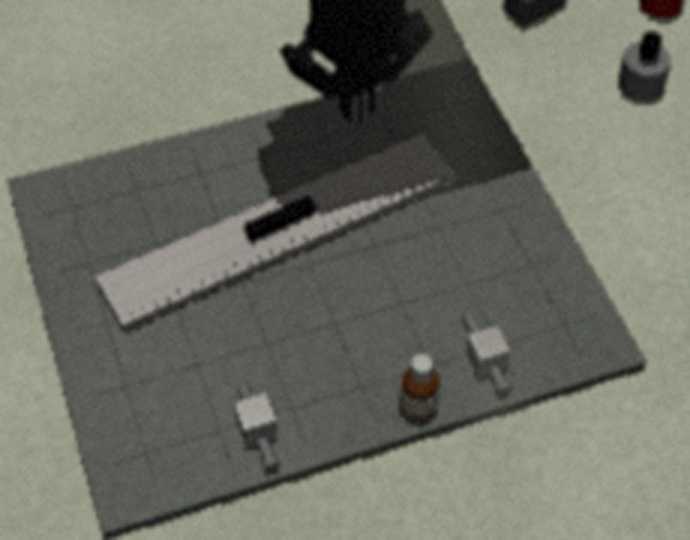

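The finger stands just behind the ruler's left part (crop (360,115)), with its tip close to the board. Now I'll push the left end forward to straighten the ruler.

```bash
python3 -m pendant '[[[0.015,0,0.001,0,0,0,0],[0.015,0,0.001,0,0,0,0],[0.007,0,0,0,0,0,0],[0.005,0,0,0,0,0,0],[0.005,0,0,0,0,0,0],[0.005,0,0,0,0,0,0],[0.005,0,0,0,0,0,0],[0.005,0,0,0,0,0,0],[0.005,0,0,0,0,0,0],[0.005,0,0,0,0,0,0],[0.005,0,0,0,0,0,0],[0,0,0,0,0,0,0],[0,0,0,0,0,0,0]]]'
cat > rul.py <<'E'
from h import *
def ruler(tag=None):
    s=snap("top"); im=s["pixels"]; P=cloud(s)
    if tag: save(s,tag,5,(205,135,360,255))
    return s
def scene_line():
    s=snap("scene"); P=cloud(s); g=s["pixels"].mean(2); 
    m=((P[...,2]>.019)&(P[...,2]<.029)&(P[...,0]>.45)&(P[...,0]<.70)&(abs(P[...,1])<.17)).astype(np.uint8)
    m=cv2.morphologyEx(m,cv2.MORPH_OPEN,np.ones((3,3)))
    n,l,st,c=cv2.connectedComponentsWithStats(m); i=1+np.argmax(st[1:,4]); v,u=np.nonzero(l==i)
    pts=np.array([ray(s,a,b,.024)[:2] for a,b in zip(u,v)],np.float32); print(len(u),cv2.minAreaRect(pts)); return s
if __name__=="__main__":
    import sys
    s=scene_line(); print(monitor.sense()["force"])
    if len(sys.argv)>1: save(s,sys.argv[1],3,(170,130,400,310))
E
python3 rul.py s3.png
```

```text
t: 5.2
tcp_pos: [0.515, 0.0961, 0.0288]
tool_rot: [1.0, -0.013, 0.001, 0.0]
force: [0.1, 1.0, 0.1]
finger_gap: -0.002
gripper_force: 0.0
2137 ((0.555882453918457, -0.008234009146690369), (0.060001641511917114, 0.2999277114868164), 1.5800749063491821)
[-0.11220689 -0.13930319  0.11398808]
```

View pics/s3.png

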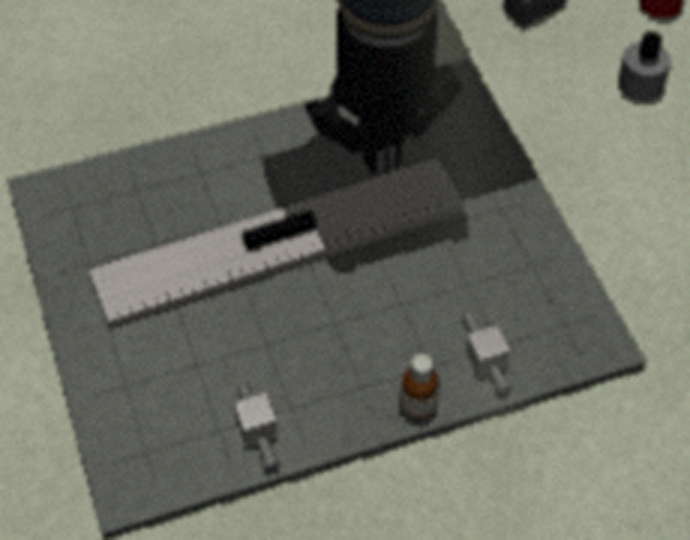

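The ruler is now nearly square to the stops, about 2° short. I'll nudge it a little more, back off and move to its middle.

```bash
python3 -m pendant '[[[0.005,0,0,0,0,0,0],[0.0025,0,0,0,0,0,0],[0,0,0,0,0,0,0],[-0.025,0,0,0,0,0,0],[0,0.04,0,0,0,0,0],[0,0.04,0,0,0,0,0],[0,0.04,0,0,0,0,0],[0,0,0,0,0,0,0],[0.01,0,0,0,0,0,0],[0.01,0,0,0,0,0,0],[0,0,0,0,0,0,0],[0,0,0,0,0,0,0]]]'
python3 rul.py
```

```text
t: 6.45
tcp_pos: [0.5143, 0.0011, 0.0287]
tool_rot: [1.0, -0.012, 0.0, 0.0]
force: [0.1, 0.7, -0.1]
finger_gap: 0.003
gripper_force: 0.0
2132 ((0.5598068237304688, -0.00899052619934082), (0.29981333017349243, 0.05556514486670494), 89.75642395019531)
[-0.24444192  0.721172   -0.11442078]
```

```bash
python3 -m pendant '[[[0.005,0.005,0,0,0,0,0],[0.005,0,0,0,0,0,0],[0.005,0,0,0,0,0,0],[0.005,0,0,0,0,0,0],[0.005,0,0,0,0,0,0],[0.005,0,0,0,0,0,0],[0.005,0,0,0,0,0,0],[0.005,0,0,0,0,0,0],[0.005,0,0,0,0,0,0],[0.005,0,0,0,0,0,0],[0.005,0,0,0,0,0,0],[0.005,0,0,0,0,0,0],[0.005,0,0,0,0,0,0],[0.005,0,0,0,0,0,0],[0.005,0,0,0,0,0,0],[0.005,0,0,0,0,0,0],[0.0025,0,0,0,0,0,0],[0.0025,0,0,0,0,0,0],[0,0,0,0,0,0,0],[0,0,0,0,0,0,0]]]'
python3 rul.py s4.png
```

```text
t: 8.5
tcp_pos: [0.5822, -0.0056, 0.0288]
tool_rot: [1.0, -0.013, 0.0, 0.0]
force: [-0.6, -0.4, -0.8]
finger_gap: 0.002
gripper_force: 0.3
2349 ((0.6196432709693909, -0.01146245002746582), (0.2995416522026062, 0.05966593325138092), 87.62713623046875)
[-0.68546256  0.27665947 -0.56712604]
```

View pics/s4.png

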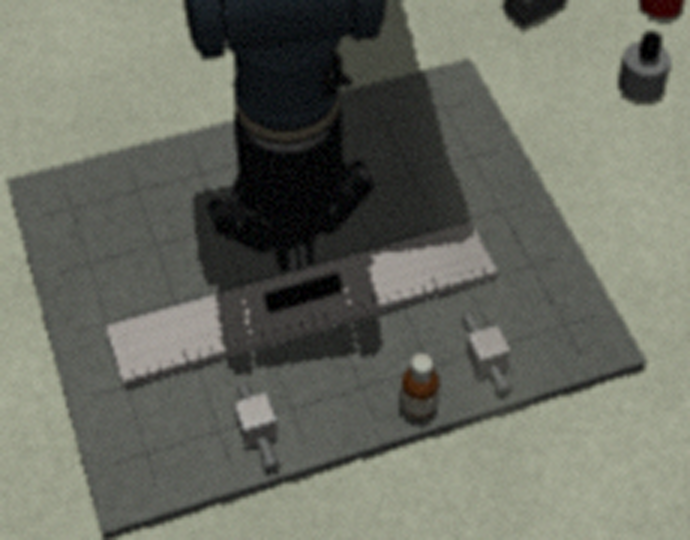

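The ruler is 10–20 mm short of the tips, with its left end leading slightly. From here I'll creep forward.

```bash
python3 -m pendant '[[[0.0025,0,0,0,0,0,0],[0.0025,0,0,0,0,0,0],[0.0025,0,0,0,0,0,0],[0.0025,0,0,0,0,0,0],[0.0025,0,0,0,0,0,0],[0.00125,0,0,0,0,0,0],[0,0,0,0,0,0,0]]]'
python3 -m pendant '[[[0.00125,0,0,0,0,0,0],[0.00125,0,0,0,0,0,0],[0.00125,0,0,0,0,0,0],[0,0,0,0,0,0,0]]]'
python3 rul.py s5.png
```

```text
t: 9.25
tcp_pos: [0.5933, -0.0059, 0.0287]
tool_rot: [1.0, -0.013, 0.0, 0.0]
force: [-1.3, 1.5, 0.8]
finger_gap: -0.001
gripper_force: 0.9
t: 9.65
tcp_pos: [0.5962, -0.006, 0.0287]
tool_rot: [1.0, -0.013, 0.0, 0.0]
force: [-1.5, 0.2, 1.7]
finger_gap: -0.001
gripper_force: 1.0
2303 ((0.6351866722106934, -0.011643186211585999), (0.2998713254928589, 0.05537320673465729), 87.96488952636719)
[-1.6690593  -0.10638231  0.5777223 ]
```

View pics/s5.png

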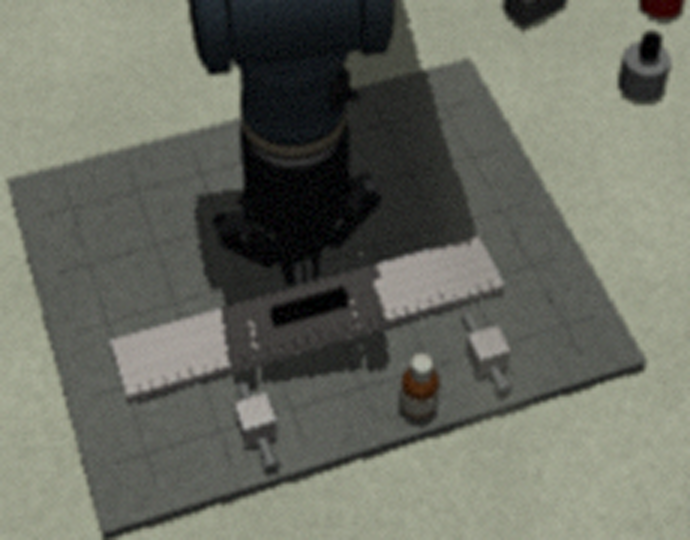

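The front edge is a few millimetres from the left tip (crop (468,320)). I'll keep creeping and watch the force.

```bash
for i in 1 2 3; do :; done
python3 -m pendant '[[[0.00125,0,0,0,0,0,0],[0.00125,0,0,0,0,0,0],[0,0,0,0,0,0,0]]]' | egrep 'tcp|force'
python3 -m pendant '[[[0.00125,0,0,0,0,0,0],[0.00125,0,0,0,0,0,0],[0,0,0,0,0,0,0]]]'| egrep 'tcp|force'
python3 -m pendant '[[[0.00125,0,0,0,0,0,0],[0,0,0,0,0,0,0]]]'| egrep 'tcp|force'
```

```text
tcp_pos: [0.5982, -0.006, 0.0287]
force: [-2.5, 1.1, 0.9]
gripper_force: 0.9
tcp_pos: [0.6002, -0.0061, 0.0287]
force: [-1.2, 0.3, 0.4]
gripper_force: 0.9
tcp_pos: [0.601, -0.0061, 0.0287]
force: [-2.3, 0.4, 0.2]
gripper_force: 1.0
```

```bash
python3 -m pendant '[[[0.00125,0,0,0,0,0,0],[0,0,0,0,0,0,0]]]'| egrep 'tcp|force'
python3 -m pendant '[[[0.00125,0,0,0,0,0,0],[0,0,0,0,0,0,0]]]'| egrep 'tcp|force'
python3 rul.py
python3 - <<'E'
from h import *
save(snap("top"),"t6.png",8,(245,145,325,195))
E
```

```text
tcp_pos: [0.6021, -0.0061, 0.0287]
force: [-2.1, -0.2, 0.5]
gripper_force: 1.0
tcp_pos: [0.6031, -0.0061, 0.0287]
force: [-1.8, -0.0, 0.5]
gripper_force: 0.9
2426 ((0.6407240033149719, -0.01176503300666809), (0.2997257113456726, 0.057584747672080994), 87.88777160644531)
[-1.47205452 -0.58533538  1.58671277]
```

View pics/t6.png

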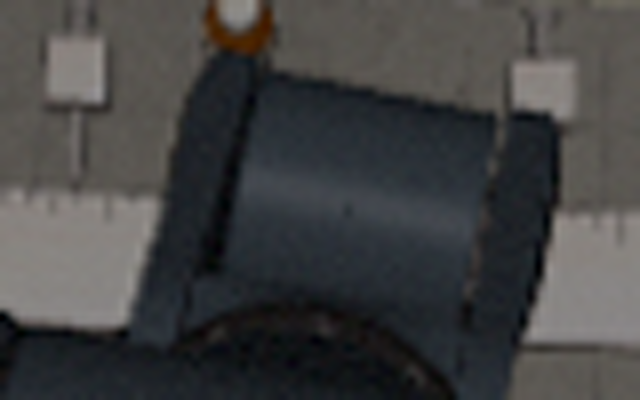

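The ruler's edge is about 1 mm from the left tip (crop (77,187)). I'll continue in 0.8 mm steps.

```bash
for z in a; do 
python3 -m pendant '[[[0.001,0,0,0,0,0,0],[0,0,0,0,0,0,0]]]'| egrep 'tcp|^force'
python3 -m pendant '[[[0.001,0,0,0,0,0,0],[0,0,0,0,0,0,0]]]'| egrep 'tcp|^force'
python3 -m pendant '[[[0.001,0,0,0,0,0,0],[0,0,0,0,0,0,0]]]'| egrep 'tcp|^force'
done; python3 rul.py
```

```text
tcp_pos: [0.6037, -0.0061, 0.0287]
force: [-1.6, 0.2, 1.5]
tcp_pos: [0.6046, -0.0062, 0.0287]
force: [-2.1, 0.2, 0.7]
tcp_pos: [0.6054, -0.0062, 0.0286]
force: [-1.0, 1.2, 0.7]
2455 ((0.6425002217292786, -0.011816084384918213), (0.29969558119773865, 0.05962826684117317), 87.79637145996094)
[-2.25573332 -0.05066754  0.2974423 ]
```

```bash
python3 -m pendant '[[[0.001,0,0,0,0,0,0],[0,0,0,0,0,0,0]]]'| egrep 'tcp|^force'
python3 -m pendant '[[[0.001,0,0,0,0,0,0],[0,0,0,0,0,0,0]]]'| egrep 'tcp|^force'
python3 -m pendant '[[[0.001,0,0,0,0,0,0],[0,0,0,0,0,0,0]]]'| egrep 'tcp|^force'
python3 rul.py
```

```text
tcp_pos: [0.6062, -0.0062, 0.0287]
force: [-1.8, 0.4, 0.8]
tcp_pos: [0.6069, -0.0062, 0.0287]
force: [-1.9, 0.3, 0.6]
tcp_pos: [0.6072, -0.0062, 0.0287]
force: [-2.5, -0.5, 2.5]
2473 ((0.6506391763687134, -0.012176573276519775), (0.29974740743637085, 0.07069626450538635), 86.60591125488281)
[-5.21179866  0.56916113  3.07541823]
```

Run:
```python
from h import *
a=snap("top"); b=snap("scene"); 
im=np.vstack([cv2.resize(a["pixels"][150:190,245:325],(640,320),interpolation=3),cv2.resize(b["pixels"][225:261,235:345],(640,209),interpolation=3)])
cv2.imwrite("pics/t7.png",im[...,::-1]); print([monitor.sense()["force"].round(1)])
```

```text
[array([-4.3,  0.4,  2. ])]
```

View pics/t7.png

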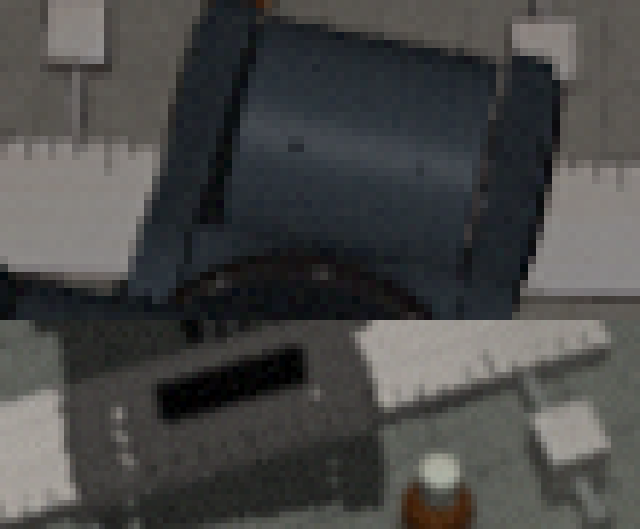

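The left tip touches (top crop (77,142)), but by my line estimate the right one is still about 4 mm off. I'll back away and push nearer the right stop to swing it in with less load on the left.

```bash
python3 -m pendant '[[[-0.01,0,0,0,0,0,0],[0,0.025,0,0,0,0,0],[0,0.025,0,0,0,0,0],[0,0,0,0,0,0,0],[0.004,0,0,0,0,0,0],[0.0025,0,0,0,0,0,0],[0,0,0,0,0,0,0]]]'| egrep 't:|tcp|^force'
python3 -m pendant '[[[0.001,0,0,0,0,0,0],[0,0,0,0,0,0,0]]]'| egrep 'tcp|^force'
python3 -m pendant '[[[0.001,0,0,0,0,0,0],[0,0,0,0,0,0,0]]]'| egrep 'tcp|^force'
```

```text
t: 13.1
tcp_pos: [0.6046, -0.0454, 0.0287]
tool_rot: [1.0, -0.012, 0.001, 0.0]
force: [-0.1, 0.7, -0.0]
tcp_pos: [0.6048, -0.0456, 0.0287]
force: [0.4, 0.3, -0.4]
tcp_pos: [0.6055, -0.046, 0.0287]
force: [-0.3, 0.1, -0.1]
```

```bash
python3 -m pendant '[[[0.001,0,0,0,0,0,0],[0,0,0,0,0,0,0]]]'| egrep 'tcp|^force'
python3 -m pendant '[[[0.001,0,0,0,0,0,0],[0,0,0,0,0,0,0]]]'| egrep 'tcp|^force'
python3 -m pendant '[[[0.001,0,0,0,0,0,0],[0,0,0,0,0,0,0]]]'| egrep 'tcp|^force'
```

```text
tcp_pos: [0.6059, -0.0461, 0.0286]
force: [-1.0, 0.6, 1.4]
tcp_pos: [0.6061, -0.0461, 0.0286]
force: [-2.0, -0.1, 1.9]
tcp_pos: [0.6078, -0.0463, 0.0285]
force: [-3.1, -1.7, -0.3]
```

```bash
python3 -m pendant '[[[0.0008,0,0,0,0,0,0],[0,0,0,0,0,0,0]]]'| egrep 'tcp|^force'
python3 -m pendant '[[[0.0008,0,0,0,0,0,0],[0,0,0,0,0,0,0]]]'| egrep 'tcp|^force'
python3 -m pendant '[[[0.0008,0,0,0,0,0,0],[0,0,0,0,0,0,0]]]'| egrep 'tcp|^force'
```

```text
tcp_pos: [0.6085, -0.0463, 0.0285]
force: [-1.2, -0.7, 1.1]
tcp_pos: [0.6086, -0.0463, 0.0285]
force: [-3.7, -1.5, 0.6]
tcp_pos: [0.6086, -0.0462, 0.0285]
force: [-4.9, -1.3, 1.5]
```

```bash
cat > edge.py <<'E'
from h import *
# ruler far edge (z=.024): subpixel half-level crossing by column in top view
s=snap("top"); g=cv2.GaussianBlur(s["pixels"].astype(np.float32).mean(2),(5,1),0); pts=[]
for u in range(232,340):
    if 250<u<258 or 308<u<317: continue
    c=g[158:180,u]; hi,lo=c.max(),np.median(c[:6])
    if hi<120 or lo<60: continue
    i=np.argmax(c>(hi+lo)/2)
    if i<3: continue
    pts.append((u,158+i-1+((hi+lo)/2-c[i-1])/(c[i]-c[i-1])))
w=np.array([ray(s,u,v,.024)[:2] for u,v in pts])
for _ in range(3):
    k=np.polyfit(w[:,1],w[:,0],1); r=w[:,0]-np.polyval(k,w[:,1]); w=w[abs(r)<max(.002,2*r.std())]
print(len(w),w[:,1].min(),w[:,1].max(),"yaw",-np.degrees(np.arctan(k[0])),"x at tips L,R",np.polyval(k,[.0987,-.0808]),"rms",r.std(), monitor.sense()["force"].round(1))
E
python3 edge.py
```

```text
36 -0.15658882825386203 0.13438386945991831 yaw -1.1107833933701394 x at tips L,R [0.67075188 0.66727151] rms 0.00046980913100538505 [-4.4 -1.1  1. ]
```

```bash
python3 -m pendant '[[[0.0008,0,0,0,0,0,0],[0,0,0,0,0,0,0],[0,0,0,0,0,0,0]]]'| egrep 'tcp|^force'
python3 edge.py
python3 -m pendant '[[[0.0005,0,0,0,0,0,0],[0,0,0,0,0,0,0],[0,0,0,0,0,0,0]]]'| egrep 'tcp|^force'
python3 edge.py
```

```text
tcp_pos: [0.6087, -0.0462, 0.0285]
force: [-6.1, -1.2, 1.8]
36 -0.15658920383361402 0.13438261590371173 yaw -1.0904855650280127 x at tips L,R [0.67074204 0.66732529] rms 0.00046451133026125684 [-6.  -2.1  2.5]
tcp_pos: [0.6087, -0.0462, 0.0285]
force: [-6.0, -1.4, 3.1]
36 -0.1565891985203135 0.13438352061723285 yaw -1.0901100902398677 x at tips L,R [0.67076406 0.66734848] rms 0.00047522087647881584 [-5.7 -2.6  3.5]
```

It doesn't move under 6 N, so both tips are in contact. I'll move the push to midway between the stops for the shared hold.

```bash
python3 -m pendant '[[[-0.0125,0,0,0,0,0,0],[0,-0.034,0,0,0,0,0],[0,-0.034,0,0,0,0,0],[0,0,0,0,0,0,0],[0.005,0,0,0,0,0,0],[0.0025,0,0,0,0,0,0],[0,0,0,0,0,0,0]]]'| egrep 't:|tcp|^force'
python3 -m pendant '[[[0.001,0,0,0,0,0,0],[0,0,0,0,0,0,0]]]'| egrep 'tcp|^force'
python3 -m pendant '[[[0.001,0,0,0,0,0,0],[0,0,0,0,0,0,0]]]'| egrep 'tcp|^force'
python3 -m pendant '[[[0.001,0,0,0,0,0,0],[0,0,0,0,0,0,0]]]'| egrep 'tcp|^force'
```

```text
t: 16.15
tcp_pos: [0.6091, 0.0072, 0.0288]
tool_rot: [1.0, -0.013, 0.001, 0.0]
force: [-0.9, 0.5, -0.0]
tcp_pos: [0.6092, 0.0075, 0.0286]
force: [0.7, -0.2, 0.0]
tcp_pos: [0.6093, 0.0078, 0.0285]
force: [-0.4, -0.7, 0.6]
tcp_pos: [0.6094, 0.008, 0.0285]
force: [-3.9, -2.0, 1.4]
```

```bash
python3 -m pendant '[[[0.001,0,0,0,0,0,0],[0,0,0,0,0,0,0],[0,0,0,0,0,0,0]]]'| egrep 't:|tcp|^force'
python3 -m pendant '[[[0.0008,0,0,0,0,0,0],[0,0,0,0,0,0,0],[0,0,0,0,0,0,0]]]'| egrep 't:|tcp|^force'
python3 edge.py
```

```text
t: 17.05
tcp_pos: [0.6095, 0.0081, 0.0285]
tool_rot: [1.0, -0.012, -0.002, -0.0]
force: [-5.6, -1.8, 2.0]
t: 17.35
tcp_pos: [0.6095, 0.0081, 0.0284]
tool_rot: [1.0, -0.012, -0.003, -0.0]
force: [-6.3, -2.5, 3.6]
29 -0.156589303558755 0.13438285346268117 yaw -1.1032879693039175 x at tips L,R [0.67097652 0.66751964] rms 0.00042341504811149066 [-6.4 -2.1  3.6]
```

```bash
python3 -m pendant '[[[0,0,0,0,0,0,0],[0,0,0,0,0,0,0],[0,0,0,0,0,0,0],[0,0,0,0,0,0,0],[0,0,0,0,0,0,0],[0,0,0,0,0,0,0],[0,0,0,0,0,0,0],[0,0,0,0,0,0,0],[0,0,0,0,0,0,0],[0,0,0,0,0,0,0],[0,0,0,0,0,0,0],[0,0,0,0,0,0,0],[0,0,0,0,0,0,0],[0,0,0,0,0,0,0],[0,0,0,0,0,0,0]]]'| egrep 't:|tcp|^force'
python3 -m pendant '[[[-0.003,0,0,0,0,0,0],[-0.003,0,0,0,0,0,0],[-0.01,0,0,0,0,0,0],[-0.02,0,0,0,0,0,0],[0,0,-0.05,0,0,0,0.6],[0,0,-0.05,0,0,0,0.6],[0,0,-0.05,0,0,0,0.6],[0,0,-0.05,0,0,0,0.6],[-0.015,-0.0535,0,0,0,0,0.6],[-0.015,-0.0535,0,0,0,0,0.6],[-0.015,-0.0535,0,0,0,0,0.6],[-0.015,-0.0535,0,0,0,0,0.6],[-0.015,-0.0535,0,0,0,0,0.6],[-0.015,-0.0535,0,0,0,0,0.6],[-0.015,-0.0535,0,0,0,0,0.6],[-0.009,-0.0535,0,0,0,0,0.6],[0,0,0,0,0,0,0.6],[0,0,0,0,0,0,0.6]]]'
python3 edge.py
```

```text
t: 18.9
tcp_pos: [0.6095, 0.0081, 0.0284]
tool_rot: [1.0, -0.012, -0.003, -0.0]
force: [-5.8, -2.2, 3.3]
t: 20.7
tcp_pos: [0.5, 0.3545, 0.1886]
tool_rot: [1.0, -0.011, 0.0, -0.0]
force: [-0.8, 0.4, -0.7]
finger_gap: 0.599
gripper_force: 0.0
82 -0.15968346124791288 0.1374760667614393 yaw -0.994517229698141 x at tips L,R [0.67047965 0.66736365] rms 0.0006008118018989401 [-0.4  0.  -0.1]
```

The ruler hasn't moved. Next I'll go down on the knob.

```bash
python3 -m pendant '[[[-0.0065,0,0.04,0,0,0,0.6],[0,0,0.04,0,0,0,0.6],[0,0,0.04,0,0,0,0.6],[0,0,0.03,0,0,0,0.6],[0,0,0.0185,0,0,0,0.6],[0,0,0,0,0,0,0.6],[0,0,0,0,0,0,0.6]]]'
python3 -m pendant '[[[0,0,0,0,0,0,0.35],[0,0,0,0,0,0,0.1],[0,0,0,0,0,0,0.1],[0,0,0,0,0,0,0.1],[0,0,0,0,0,0,0.1],[0,0,0,0,0,0,0.1],[0,0,0,0,0,0,0.1]]]' 40
```

```text
t: 21.45
tcp_pos: [0.4963, 0.353, 0.0544]
tool_rot: [1.0, -0.013, 0.0, -0.0]
force: [0.6, 0.3, -0.5]
finger_gap: 0.597
gripper_force: 0.0
t: 22.15
tcp_pos: [0.4963, 0.3538, 0.0554]
tool_rot: [1.0, -0.012, 0.001, -0.0]
force: [-0.5, -1.8, 6.2]
finger_gap: 0.189
gripper_force: 39.1
```

```bash
python3 -m pendant '[[[0,0,-0.005,0,0,0,0.1],[0,0,-0.02,0,0,0,0.1],[0,0,-0.04,0,0,0,0.1],[0,0,-0.04,0,0,0,0.1],[0,0,0,0,0,0,0.1],[0,0,0,0,0,0,0.1],[0,0,0,0,0,0,0.1]]]'
python3 - <<'E'
from h import *
im=np.hstack([cv2.resize(s["pixels"][b[1]:b[3],b[0]:b[2]],(400,400),interpolation=3) for s,b in((snap("scene"),(340,70,440,170)),(snap("top"),(240,140,360,260)))])
cv2.imwrite("pics/w8.png",im[...,::-1])
E
```

```text
t: 22.85
tcp_pos: [0.4938, 0.3528, 0.1359]
tool_rot: [1.0, -0.013, -0.002, 0.001]
force: [-0.2, 0.4, -4.9]
finger_gap: 0.189
gripper_force: 39.5
```

View pics/w8.png

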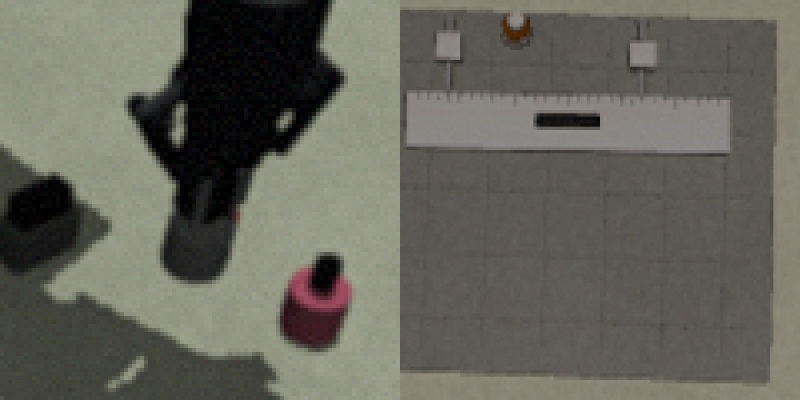

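The weight hangs upright in the gripper (left panel (200,240)), and the ruler still lies against both tips (right panel (448,92) and (641,93)). Next I'll carry the weight over the left end.

```bash
python3 -m pendant '[[[0.01,0.016,0,0,0,0,0.1],[0.02,0.033,0,0,0,0,0.1],[0.02,0.033,0,0,0,0,0.1],[0.02,0.033,0,0,0,0,0.1],[0.02,0.033,0,0,0,0,0.1],[0.02,0.033,0,0,0,0,0.1],[0.02,0.033,0,0,0,0,0.1],[0.02,0.033,0,0,0,0,0.1],[0.02,0.033,0,0,0,0,0.1],[0.02,0.033,0,0,0,0,0.1],[0.007,0.017,0,0,0,0,0.1],[0,0,0,0,0,0,0.1],[0,0,0,0,0,0,0.1],[0,0,0,0,0,0,0.1]]]'
python3 - <<'E'
from h import *
s=snap("scene"); P=cloud(s); q=P.reshape(-1,3); w=q[(q[:,2]>.075)&(q[:,2]<.11)&(abs(q[:,0]-.645)<.04)&(abs(q[:,1]-.085)<.035)]
print(len(w),w.min(0),w.max(0)); print(R.from_quat(monitor.sense()["tool_rot"]).as_matrix()[:,2])
E
python3 edge.py
```

```text
t: 24.35
tcp_pos: [0.6451, 0.0867, 0.1374]
tool_rot: [1.0, -0.012, -0.001, -0.0]
force: [-0.1, 0.1, -4.5]
finger_gap: 0.189
gripper_force: 39.5
142 [0.63799971 0.06555579 0.08171435] [0.66679993 0.10352563 0.10960544]
[-1.51849824e-03  4.68516939e-04 -9.99998737e-01]
47 -0.15968395170843752 0.0074089026666886715 yaw -0.9425482579306568 x at tips L,R [0.67044656 0.66749342] rms 0.0005454920512180886 [-0.1 -0.3 -4.4]
```

```bash
python3 -m pendant '[[[0,0,0.02,0,0,0,0.1],[0,0,0.025,0,0,0,0.1],[0,0,0.015,0,0,0,0.1],[0,0,0.006,0,0,0,0.1],[0,0,0.003,0,0,0,0.1],[0,0,0,0,0,0,0.1],[0,0,0,0,0,0,0.1]]]' | egrep 'tcp|^force'
python3 -m pendant '[[[0,0,0.001,0,0,0,0.1],[0,0,0,0,0,0,0.1]]]' | egrep 'tcp|^force'
python3 -m pendant '[[[0,0,0.001,0,0,0,0.1],[0,0,0,0,0,0,0.1]]]' | egrep 'tcp|^force'
```

```text
tcp_pos: [0.647, 0.0857, 0.0835]
force: [-1.0, 1.1, -4.4]
tcp_pos: [0.6467, 0.0856, 0.0824]
force: [0.4, -0.4, -4.8]
tcp_pos: [0.6463, 0.0856, 0.0811]
force: [-0.6, 0.1, -4.6]
```

```bash
python3 -m pendant '[[[0,0,0.0006,0,0,0,0.1],[0,0,0,0,0,0,0.1]]]' | egrep 'tcp|^force'
python3 -m pendant '[[[0,0,0.0006,0,0,0,0.1],[0,0,0,0,0,0,0.1],[0,0,0,0,0,0,0.1]]]' | egrep 'tcp|^force'
python3 -m pendant '[[[0,0,0.0006,0,0,0,0.1],[0,0,0,0,0,0,0.1],[0,0,0,0,0,0,0.1]]]' | egrep 'tcp|^force'
```

```text
tcp_pos: [0.6463, 0.0856, 0.0805]
force: [0.2, 0.8, -4.3]
tcp_pos: [0.6463, 0.0856, 0.0801]
force: [-0.1, 1.5, -4.7]
tcp_pos: [0.6464, 0.0856, 0.0796]
force: [-1.0, -0.5, -4.9]
```

```bash
python3 -m pendant '[[[0,0,0.0006,0,0,0,0.1],[0,0,0,0,0,0,0.1]]]' | egrep 'tcp|^force'
python3 -m pendant '[[[0,0,0.0006,0,0,0,0.1],[0,0,0,0,0,0,0.1],[0,0,0,0,0,0,0.1]]]' | egrep 'tcp|^force'
python3 -m pendant '[[[0,0,0.0006,0,0,0,0.1],[0,0,0,0,0,0,0.1],[0,0,0,0,0,0,0.1]]]' | egrep 'tcp|^force'
```

```text
tcp_pos: [0.6464, 0.0856, 0.0795]
force: [-0.6, -0.3, -2.4]
tcp_pos: [0.6465, 0.0856, 0.0794]
force: [-2.9, -1.0, 3.9]
tcp_pos: [0.6465, 0.0856, 0.0794]
force: [-2.4, -1.1, 7.0]
```

```bash
python3 -m pendant '[[[0,0,-0.0008,0,0,0,0.1],[0,0,0,0,0,0,0.1],[0,0,0,0,0,0,0.1]]]' 20 | egrep 'tcp|force'
python3 -m pendant '[[[0,0,0,0,0,0,0.22],[0,0,0,0,0,0,0.26],[0,0,0,0,0,0,0.3],[0,0,0,0,0,0,0.4],[0,0,0,0,0,0,0.5],[0,0,0,0,0,0,0.5],[0,0,0,0,0,0,0.5]]]'
python3 edge.py
```

```text
tcp_pos: [0.6465, 0.0855, 0.0794]
force: [-3.4, -1.4, 5.0]
gripper_force: 40.4
t: 28.15
tcp_pos: [0.6464, 0.0857, 0.0788]
tool_rot: [1.0, -0.013, 0.0, -0.0]
force: [0.4, 0.7, 0.1]
finger_gap: 0.495
gripper_force: 0.0
47 -0.1596835747908608 0.007407841581963871 yaw -0.9382287019177918 x at tips L,R [0.67041145 0.66747184] rms 0.0005470214153688549 [ 0.1 -0.7 -0.2]
```

Released cleanly. I'll lift straight up, move away and check.

```bash
python3 -m pendant '[[[0,0,-0.01,0,0,0,0.5],[0,0,-0.03,0,0,0,0.5],[0,0,-0.05,0,0,0,0.5],[0,0,-0.05,0,0,0,0.5],[0,0,-0.05,0,0,0,0.5],[-0.04,-0.04,0,0,0,0,0.5],[-0.04,-0.05,0,0,0,0,0.5],[-0.04,-0.05,0,0,0,0,0.5],[-0.04,-0.05,0,0,0,0,0.5],[-0.04,-0.05,0,0,0,0,0.5],[0,-0.05,0,0,0,0,0.5],[0,0,0,0,0,0,0.5],[0,0,0,0,0,0,0.5],[0,0,0,0,0,0,0.5]]]'
python3 edge.py
python3 - <<'E'
from h import *
s=snap("scene"); q=cloud(s).reshape(-1,3); m=(abs(q[:,0]-.645)<.04)&(abs(q[:,1]-.085)<.04)
w=q[m&(q[:,2]>.035)&(q[:,2]<.1)]; k=q[m&(q[:,2]>.066)&(q[:,2]<.1)]; print("weight",w.min(0),w.max(0),"knob",k.mean(0))
t=snap("top"); q=cloud(t).reshape(-1,3); m=(abs(q[:,0]-.645)<.04)&(abs(q[:,1]-.085)<.04); w=q[m&(q[:,2]>.045)&(q[:,2]<.11)]; print(w.min(0),w.max(0))
P=cloud(t)
for nm,(u,v) in dict(jar=(392,224),drop=(275,148),sw=(184,265),sn=(390,269),box=(158,169),pink=(138,221),red=(147,252)).items(): print(nm,P[v,u].round(3))
# edge-to-tip gap: brightness down the screw columns
g=t["pixels"].mean(2); print(g[160:174,254:256].mean(1).round(),g[160:174,312:314].mean(1).round())
E
```

```text
t: 29.6
tcp_pos: [0.4955, 0.3168, 0.2311]
tool_rot: [1.0, -0.013, 0.0, 0.0]
force: [0.8, -0.6, -0.3]
finger_gap: 0.5
gripper_force: 0.0
75 -0.15968274857113202 0.13438189300572317 yaw -0.9937670398284127 x at tips L,R [0.6704926  0.66737895] rms 0.0006461248038254157 [ 0.1  0.1 -0.1]
weight [0.62578517 0.06434837 0.03552284] [0.66804352 0.10491695 0.08542601] knob [0.64925334 0.08384584 0.07873023]
[0.619962   0.06781256 0.04543577] [0.66295865 0.10745848 0.08674309]
jar [ 0.493 -0.315  0.064]
drop [0.723 0.035 0.064]
sw [0.368 0.302 0.058]
sn [ 0.36  -0.307  0.058]
box [0.663 0.396 0.032]
pink [0.499 0.445 0.052]
red [0.372 0.272 0.635]
[ 87.  86.  86.  84.  82.  84.  86.  92. 101. 102. 104.  95.  83.  82.] [ 56.  74.  89.  91.  89.  88.  88.  88.  96. 110. 126. 135. 135. 135.]
```

The edge is where it was after the hold, to within about 0.1 mm. The weight is upright on the end.

```bash
python3 -c "
from h import *
print(job.sign_off())"
```

```text
the job is handed in; nothing more can be done
None
```

The job is handed in: the straightedge was held against both screw tips at about 6 N total for about 2 s, and the weight was then set upright on its left end and released; in the last camera check the edge hadn't moved and no bystander I re-measured had shifted (the dish wasn't re-measured and the red look-alike was hidden by the arm).

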